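Dispense the due tablet with the ratchet lever

TASK

Stand the small white dish centred under the spout of the tablet dispenser. Then swing the dispenser's lever to and fro, all the way to its stop each way but without forcing it against the stops, until the tablet that is due drops into the dish; stop there, so that the next tablet stays in the wheel. Turn the wheel only by its lever, never by touching it, and leave the other things on the drawer top where they are.

Things in the scene. Friction and masses are not known exactly. Their poses are not given: they have to be found in the camera images.
- dispenser: White plastic tablet dispenser fixed to the drawer top: a drum 131 mm across with a flat ten-pocket wheel on top, a steel lever over it and a discharge spout. Origin on the table under the wheel's vertical axis; z up; the spout points along +y, the lever about along -x.
- wheel: The wheel: ten pockets 36 degrees apart under a clear cover, ratchet teeth on the rim, 152 mm across, 70 to 90 mm above the table; origin on the table under its axis. Seen from above it turns anticlockwise only, one pocket for each full swing of the lever. The due tablet lies in the pocket on its own +x and needs one to four working swings; the first may move it by less than a pocket.
- opening (a point): Centre of the only opening in the wheel's floor, 52 mm from the axis towards dispenser +y, 70 mm above the table, reaching about 20 degrees to either side. A tablet carried over it slides down the chute and drops out of the spout at once.
- lever: Steel ratchet lever: flat arm 12 mm wide, its top 101 mm above the table, 128 mm long, pointing along its own -x from the wheel's axis, about which it swings level. Origin on the table under that axis. Working swing: anticlockwise seen from above (knob towards dispenser -y), against about 2.5 N of friction at the knob; return swing: clockwise, almost free. It stays where it is left.
- lever_pivot (a point): Pivot, on the wheel's axis, 99 mm up. The pawl carrier under the lever runs between two rubber stop posts (14 N per mm): 38 degrees of swing. The lever is clamped on it up to 13 degrees askew, so its stops lie anywhere from 6 to 32 degrees off dispenser -x: feel for them. A notch is missed if both ends together fall over about 1 degree short. Over 20 N at the knob against a stop is too much.
- knob (a point): Black plastic knob standing on the outer end of the lever: upright cylinder 20 mm across, 36 mm tall, from 101 to 137 mm above the table, 118 mm from the wheel's axis. This point is its centre, 119 mm above the table.
- spout_mouth (a point): Centre of the spout's open lower end, 124 mm from the wheel's axis along dispenser +y, 29 mm above the table. The spout is 35 mm wide (along dispenser x), ends 140 mm from the axis, and its top is 63 mm above the table.
- dish_c (a point): Small round white ceramic dish, 64 mm across, 22 mm high, wall 4 mm, about 90 g, open upward, standing on the table. This point is its centre, 11 mm above its underside. It fits under the spout with 7 mm to spare, from the side away from the drum.
- dose_due_c (a point): Centre of the tablet that is due: the first of the two in the wheel's turning direction, the nearer to the opening. Round off-white tablet 22 mm across, 7 mm thick, 10 g; in the wheel its centre is 73 mm above the table.
- dose_next_c (a point): Centre of the next tablet, the same in size, one pocket behind the due one.
- latch_case: Navy plastic case with two latches, 100 x 150 x 45 mm, standing by. Origin at the centre of its underside.
- tweezers: Steel tweezers, 105 mm long, 14 mm wide, 8 mm high, lying. Origin at the middle, on the table.
- eye_cup: Clear plastic eye cup, 44 mm across, 44 mm tall, standing. Origin at the centre of its foot.
- tablet_tube: Closed yellow plastic tablet tube with a white cap, 33 mm across, 100 mm tall, standing. Origin at the centre of its foot.
There are look-alikes about, which are no part of the job. Of the things that look like the part that bears dish_c, the smallest one is meant.

How it is judged (in metres and radians):
On the way, in this order (a step that is already met when the one before it is completed fails the run):
1. the dish stands under the spout, centred within 10 mm (horizontal distance between dish_c and spout_mouth below 0.01 m and height (world z) of dish_c below 0.014 m and angle between dish_c's own z axis and vertical below 0.1 rad and linear speed of dish below 0.02 m/s), for 0.2 s.
2. the due tablet has dropped into the dish (horizontal distance between dose_due_c and dish_c below 0.027 m and height (world z) of dose_due_c below 0.026 m), for 0.2 s.
At the end, for the whole second after the job is handed in: The dish stands upright on the table, its centre within 12 mm of the point under the spout's mouth; the due tablet lies inside it (centre within 27 mm of the dish's centre and lower than 26 mm above the table); the next tablet is still in the wheel (centre above 70 mm) (all of step 2 and horizontal distance between dish_c and spout_mouth below 0.012 m and height (world z) of dish_c below 0.014 m and angle between dish_c's own z axis and vertical below 0.1 rad and height (world z) of dose_next_c above 0.07 m); the robot touches nothing.
It fails at once if the lever is forced against a stop post with more than 24 N at the post (about 20 N at the knob) (contact force between dispenser and lever above 24 N).
It fails at once if the robot touches the wheel (contact force between any of the arm, the fingers and wheel above 1 N).
It fails at once if the next tablet leaves the wheel (height (world z) of dose_next_c below 0.06 m).
It fails at once if a bystander is moved by more than 20 mm (distance of any of latch_case, tweezers, eye_cup, tablet_tube from where it was at the start of the episode above 0.02 m).
It also fails if it takes over 72 s, if anything falls off the work surface, if the arm or the gripper's body presses on something with over 40 N, if the wrist force passes 120 N, or if a joint passes its speed limit or range.

ROBOT

A 6-joint arm with a two-finger parallel gripper is mounted at the origin on the work surface. World frame = base frame: x ahead of the robot, y to its left, z up, the work surface at z = 0. Lengths are in m, angles in degrees, forces in N, time in s.
With the tool pointing down it reaches from about 0.25 to 0.725 m from the base axis. Payload 9.7 kg.
Tool frame: the origin (TCP) lies midway between the tips of the shut fingers; the grasp point (between the pads) lies 19 mm behind it (bot.pinch_z is the distance from the TCP to the grasp point, in m); z points along the fingers, y is the line along which they close (so a half turn about z gives the same grasp; the last joint's range is limited). The gripper opens to 85 mm and grips with 20 to 120 N. Pads are 22 mm wide; open, the fingers measure 114 mm over their backs; the gripper's body (76 mm by 85 mm) begins 54 mm behind the grasp point. The pads swing forward as they close: fully open they stand 13 mm farther back than shut.
Start: joints at [0, 4.979, 10.078, 95.1, 0, 90], TCP at [0.55, -0, 0.231] pointing down, gripper open.
Joint ranges: [-179.16, 179.16], [-48.56, 103.87], [-65.8, 70.77], [-126.05, 130.52], [-82.76, 87.17], [-180, 180]. Speed limits (degrees/s): [127.2, 127.2, 147.25, 180, 180, 180].

INTERFACE

Orientations are given as [roll, pitch, yaw] about the fixed x, y, z axes, in that order (R = Rz(yaw) Ry(pitch) Rx(roll)).
In Python, from workcell import sensors, camera, camera_params, ticket, bot gives the robot as it stands.
- The arm moves only by the shell command python3 -m jog 'ROWS' [FORCE]. ROWS is JSON, a list that holds one entry, the list of rows, each a list of 5 numbers: the shift along the world's x, y, z in units of 50 mm (1.0 is 50 mm), then the turn about the world's z in units of 5 degrees (1.0 is 5 degrees), then the opening, from 0 (shut) to 1 (fully open). In form: [[[tx, ty, tz, yaw, grip], ...]]. A call has 1 to 8 rows; each row shifts and turns the commanded pose from where the row before left it; what a row does not reach is not made up. A row lasts 1/10 s, in which the tool goes at most 50 mm and 8.59 degrees, less where a joint would pass 70% of its speed; a pose out of reach is approached as far as the arm can. A call is refused whole if a number of a shift passes 1 or a number of a turn 1, either way. A call with a gripper value outside its range is refused whole. The fingers move at their own pace and stop on an object; FORCE is the grip in N (left out, the last holds). Time passes only in rows, so rows that do not move let the fingers close. It gives the time, the measured TCP pose, the force, the opening and the grip force at its end, in the units of the state.
- sensors.get_obs(): the state, without advancing time (a new reading comes with each control period).
- camera(name): name is "scene" or "side" or "wrist"; returns the picture (400x640x3 uint8, blue, green, red); there is no depth.
- camera_params(name): a dict with "fx", "fy", "cx", "cy" (pixels), "T" (4x4, takes a point from camera to world coordinates); the wrist camera has in their place "tool_from_camera" (4x4, takes a point from camera to tool coordinates, whose origin is the TCP and whose axes are the flange's). Camera axes: x right, y down, z forward; pixel columns grow to the right and rows downward; lengths in m; the calibration is good to about 2 mm. The wrist camera is an equidistant fisheye: a pixel r from the principal point sees the ray r / f radians off the axis. A picture is of the moment at which its call begins: read the wrist's pose just before it. camera_params takes no time and is no camera call.
- ticket.job_done(): hands the job in; it is judged then, once.
The state is a dict: "time": time; "q": joint angles; "qd": joint speeds; "joint_efforts": joint torques, N m; "ee_pos": TCP position; "tcp_rot": TCP orientation; "wrist_force": force on the tool from outside, world axes, zero at the start; "torque": the same for the moment, N m; "opening": finger opening in m; "grasp_force": force on a finger pad.
Only numpy, scipy, OpenCV 4.12 (cv2) and the standard library are available. Lean on these libraries where they do the work, as an engineer would, in place of code of your own. Each camera call takes 0.05 s, during which the arm holds its last target. There are 200 camera calls.

## Working session

There is one attempt and no reset: what is moved stays moved. The work goes in short steps, Python scripts to look and compute and a shell command to move; the robot and the scene stay as the last step left them, time stands still between calls to the robot, and variables do not carry over. Pictures are saved under pics/ and viewed, at most 10 in all, crops included, and the job is handed in when it is done.

```bash
mkdir -p pics; ls
python3 - <<'E'
from workcell import sensors,camera,camera_params,bot
import cv2,numpy as np
for n in("scene","side"):
    cv2.imwrite(f"pics/{n}0.png",camera(n)); p=camera_params(n); print(n,p["fx"],p["cx"],p["cy"],np.round(p["T"],3).tolist())
cv2.imwrite("pics/w0.png",camera("wrist"));print(camera_params("wrist"),bot.pinch_z)
print(sensors.get_obs())
E
```

```text
pics
scene 512.9254040953241 321.568613124517 208.97525612905307 [[-0.413, 0.53, -0.741, 1.582], [0.911, 0.229, -0.344, 0.512], [-0.013, -0.817, -0.577, 0.934], [0.0, 0.0, 0.0, 1.0]]
side 421.4163250894444 322.41016720838445 196.3122401832435 [[0.839, -0.386, 0.383, 0.126], [-0.544, -0.577, 0.609, -0.63], [-0.014, -0.719, -0.695, 0.807], [0.0, 0.0, 0.0, 1.0]]
{'fx': 309.70691628693146, 'fy': 309.70691628693146, 'cx': 317.6157939919287, 'cy': 202.4618710988346, 'tool_from_camera': array([[-1.49163295e-03, -9.60422192e-01, -2.78544411e-01,
         7.15436196e-02],
       [ 9.99998832e-01, -1.52511407e-03, -9.64938052e-05,
        -5.28296876e-05],
       [-3.32137209e-04, -2.78544230e-01,  9.60423345e-01,
        -1.43042313e-01],
       [ 0.00000000e+00,  0.00000000e+00,  0.00000000e+00,
         1.00000000e+00]])} 0.0187
{'time': 0.15, 'q': array([-4.94768332e-04,  5.00256944e+00,  1.00459996e+01,  9.50992828e+01,
        2.95013151e-03,  8.99992704e+01]), 'qd': array([ 0.12373275, -0.15674567,  0.1499604 , -0.01212426, -0.0303305 ,
       -0.00698669]), 'joint_efforts': array([-3.04631758e-03, -5.20762289e+01,  4.65044117e+01,  1.38444663e-02,
       -2.16874664e-04, -1.82086734e-05]), 'ee_pos': array([5.49832214e-01, 9.92652369e-06, 2.30768328e-01]), 'tcp_rot': array([-1.79944147e+02, -2.95084135e-03,  9.00002320e+01]), 'wrist_force': array([ 0.32186981, -0.35905155,  0.30084572]), 'torque': array([-0.05398905,  0.01666584,  0.02145511]), 'grasp_force': 0.0, 'opening': 0.08565421840148306}
```

View pics/scene0.png

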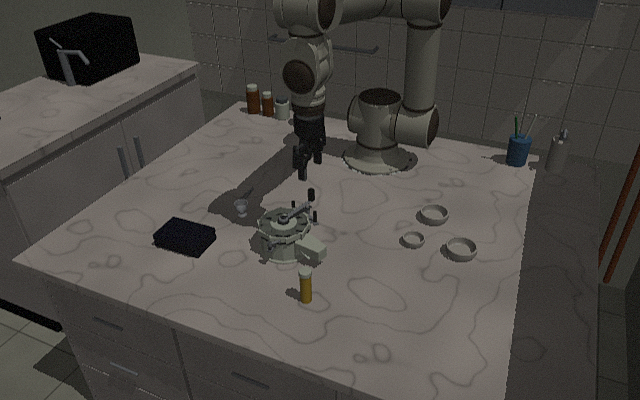

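View pics/side0.png

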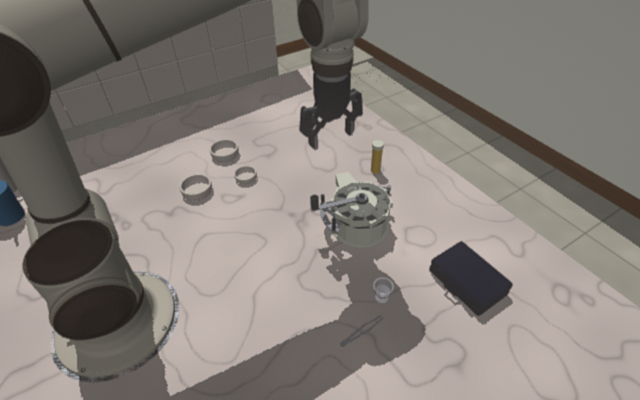

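View pics/w0.png

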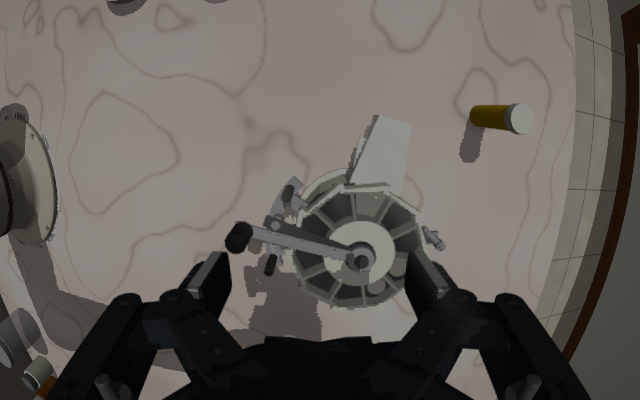

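The scene view shows the smallest dish at (413,240); in the side view it's at (246,176). In the wrist view the pivot is at (361,258), the knob top at (238,237), and the spout's outer end at about (393,118).

```bash
cat > h.py <<'E'
from workcell import sensors,camera,camera_params,bot
import cv2,numpy as np
from scipy.spatial.transform import Rotation as R
def wT():
    o=sensors.get_obs();T=np.eye(4);T[:3,:3]=R.from_euler('xyz',o['tcp_rot'],degrees=True).as_matrix();T[:3,3]=o['ee_pos'];return T
def pix(n,u,v,z,T=None):
    p=camera_params(n);x=(u-p['cx'])/p['fx'];y=(v-p['cy'])/p['fy']
    if n=='wrist':
        r=np.hypot(x,y);d=np.array([x*np.sinc(r/np.pi),y*np.sinc(r/np.pi),np.cos(r)]);T=(wT() if T is None else T)@p['tool_from_camera']
    else: d=np.array([x,y,1.]);T=p['T']
    d=T[:3,:3]@d;o=T[:3,3];return o+d*(z-o[2])/d[2]
def proj(n,P,T=None):
    p=camera_params(n);T=(wT() if T is None else T)@p['tool_from_camera'] if n=='wrist' else p['T']
    c=np.linalg.inv(T)@np.r_[P,1];
    if n=='wrist':
        r=np.hypot(c[0],c[1]);a=np.arctan2(r,c[2])/max(r,1e-9);x,y=c[0]*a,c[1]*a
    else:x,y=c[0]/c[2],c[1]/c[2]
    return np.array([p['cx']+p['fx']*x,p['cy']+p['fy']*y])
def crop(im,x0,y0,x1,y1,k,name):
    cv2.imwrite('pics/'+name,cv2.resize(im[y0:y1,x0:x1],None,fx=k,fy=k,interpolation=cv2.INTER_CUBIC))
E
python3 - <<'E'
from h import *
np.set_printoptions(precision=4,suppress=True)
print('piv',pix('wrist',361,258,.101),'knobtop',pix('wrist',238,237,.137))
print('spout end corners',pix('wrist',376,114,.063),pix('wrist',411,125,.063))
print('dish',pix('scene',413,240,.016),pix('side',246,175,.016))
print('tube',pix('wrist',519,119,.1), 'cup',pix('side',383,293,.03))
im=cv2.imread('pics/w0.png'); a=cv2.resize(im[100:320,220:460],None,fx=2.5,fy=2.5,interpolation=2)
cv2.imwrite('pics/a.png',np.clip(a*1.5,0,255).astype('uint8'))
s=cv2.imread('pics/scene0.png')[190:270,380:490];t=cv2.imread('pics/side0.png')[130:210,170:280]
cv2.imwrite('pics/b.png',cv2.resize(np.hstack([s,t]),None,fx=3.6,fy=3.6,interpolation=2))
E
```

```text
piv [ 0.5923 -0.0646  0.101 ] knobtop [ 0.4823 -0.0275  0.137 ]
spout end corners [0.6082 0.0736 0.063 ] [0.6453 0.0638 0.063 ]
dish [0.4385 0.2657 0.016 ] [0.4285 0.2587 0.016 ]
tube [0.754 0.08  0.1  ] cup [ 0.5005 -0.2709  0.03  ]
```

View pics/a.png

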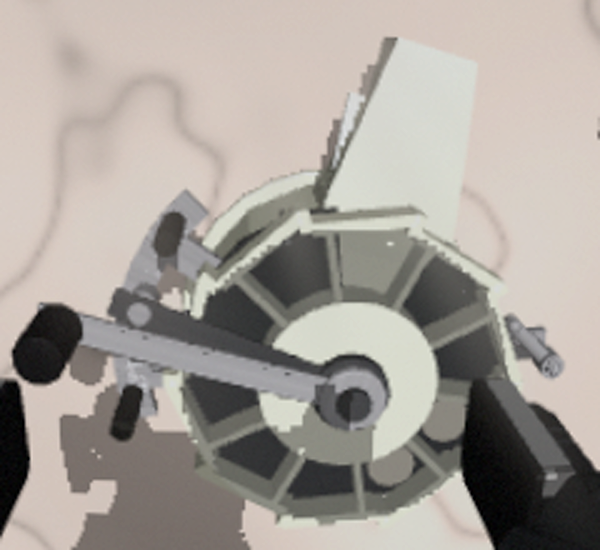

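View pics/b.png

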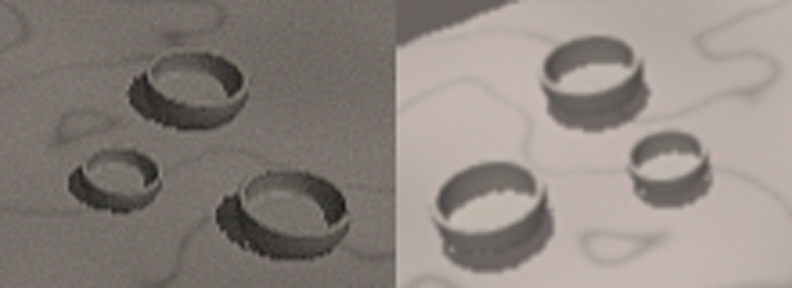

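The crop shows two tablets in the wheel: the due one at wrist pixel (397,268) and the next at (376,288). The spout points along about +75°. The close-ups put the smallest dish's rim centre at scene (413.6,237.2) and side (245.8,173.6).

Run:
```python
from h import *
np.set_printoptions(precision=4,suppress=True)
for n,a in(('small',((413.6,237.2),(245.8,173.6))),('A',((380+196/3.6,190+80/3.6),(170+195/3.6,130+65/3.6))),('B',((380+294/3.6,190+202/3.6),(170+95/3.6,130+198/3.6)))):
    for z in(.022,.03): print(n,z,pix('scene',*a[0],z)[:2],pix('side',*a[1],z)[:2])
c=np.array([.5923,-.0646])
for u in((397,268),(376,288)):
    d=pix('wrist',*u,.0765)[:2]-c;print(np.hypot(*d),np.degrees(np.arctan2(d[1],d[0])))
```

```text
small 0.022 [0.4329 0.2653] [0.4283 0.2578]
small 0.03 [0.443  0.2675] [0.4253 0.2488]
A 0.022 [0.2894 0.2891] [0.425  0.4036]
A 0.03 [0.3007 0.2911] [0.422 0.393]
B 0.022 [0.4185 0.3987] [0.293  0.2906]
B 0.03 [0.4287 0.3997] [0.2913 0.2812]
0.05203990432985803 -29.74615022151564
0.05608349220059981 -65.47824846259267
```

```bash
python3 -m jog '[[[-0.4,0.74,-0.2,-0.49,1],[-0.4,0.74,-0.2,-0.49,1],[-0.4,0.74,-0.2,-0.49,1],[-0.4,0.74,-0.2,-0.49,1],[-0.4,0.74,-0.2,-0.49,1],[-0.4,0.74,-0.2,-0.49,1],[0,0,0,0,1],[0,0,0,0,1]]]'
python3 - <<'E'
from h import *
im=camera('wrist');cv2.imwrite('pics/w1.png',im);print(wT()[:3])
E
```

```text
time: 0.95
ee_pos: [0.4294, 0.2226, 0.171]
tcp_rot: [-180.0, 0.0, 75.5]
wrist_force: [-0.6, -0.2, 1.1]
opening: 0.0854
grasp_force: 0.0
[[ 2.52568925e-01  9.67578903e-01  6.76421737e-05  4.30006520e-01]
 [ 9.67578877e-01 -2.52568900e-01 -2.61194311e-04  2.21976965e-01]
 [-2.35641795e-04  1.31418705e-04 -9.99999964e-01  1.71321964e-01]]
```

View pics/w1.png

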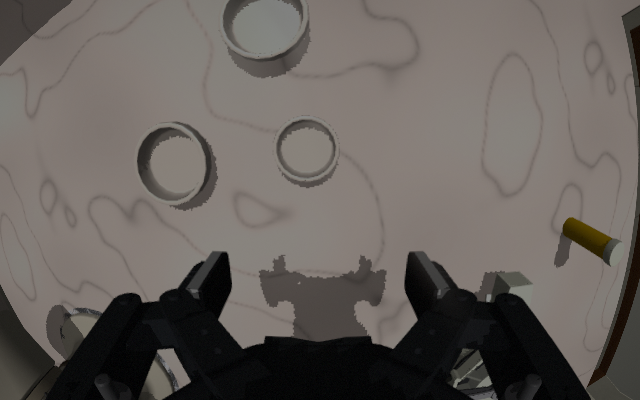

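The small dish's rim is centred at (306.5,148), about 65 px across.

Run:
```python
from h import *
c=pix('wrist',306.5,147.8,.022);print(c,pix('wrist',274,148,.022),pix('wrist',339,148,.022))
print((c[:2]-wT()[:2,3])/.05)
```

```text
[0.42988199 0.26385435 0.022     ] [0.39997515 0.27184469 0.022     ] [0.45956991 0.25592163 0.022     ]
[-0.00249054  0.83754768]
```

```bash
python3 -m jog '[[[0,0.42,-0.2,0,1],[0,0.42,-0.5,0,1],[0,0,-0.7,0,1],[0,0,-0.7,0,1],[0,0,-0.7,0,1],[0,0,-0.5,0,1],[0,0,0,0,1],[0,0,0,0,1]]]' 30;  python3 -m jog '[[[0,0,0,0,0.6],[0,0,0,0,0.5],[0,0,0,0,0.5],[0,0,0,0,0.5],[0,0,0,0,0.5],[0,0,0,0,0.5]]]' 30
```

```text
time: 1.8
ee_pos: [0.4307, 0.2633, 0.007]
tcp_rot: [180.0, 0.0, 75.2]
wrist_force: [0.5, -0.1, 1.1]
opening: 0.0853
grasp_force: 0.0
time: 2.4
ee_pos: [0.4313, 0.2644, 0.0088]
tcp_rot: [179.8, -0.1, 75.3]
wrist_force: [-1.0, -2.3, 8.8]
opening: 0.0629
grasp_force: 30.8
```

```bash
python3 -m jog '[[[0,0,0.3,0,0.5],[0.3,-0.1,0.3,0,0.5],[0.7,-0.3,0,0,0.5],[0.8,-0.35,0,0,0.5],[0.8,-0.35,0,0,0.5],[0.8,-0.35,0,0,0.5],[0.7,-0.3,0,0,0.5],[0.36,-0.17,0,0,0.5]]]'; python3 -m jog '[[[0,0,-0.2,0,0.5],[0,0,-0.2,0,0.5],[0,0,-0.04,0,0.5],[0,0,0,0,0.5],[0,0,0,0,0.5]]]'
python3 - <<'E'
from h import *
im=camera('wrist');cv2.imwrite('pics/w2.png',im);print(wT()[:3,3])
cv2.imwrite('pics/s2.png',camera('side'))
E
```

```text
time: 3.2
ee_pos: [0.6559, 0.1665, 0.0375]
tcp_rot: [179.9, -0.0, 75.2]
wrist_force: [-0.8, -0.2, -1.7]
opening: 0.0624
grasp_force: 33.2
time: 3.7
ee_pos: [0.6525, 0.1686, 0.0149]
tcp_rot: [180.0, -0.0, 75.4]
wrist_force: [1.1, 0.1, -1.5]
opening: 0.0627
grasp_force: 33.2
[0.65279174 0.16854864 0.01506406]
```

View pics/w2.png

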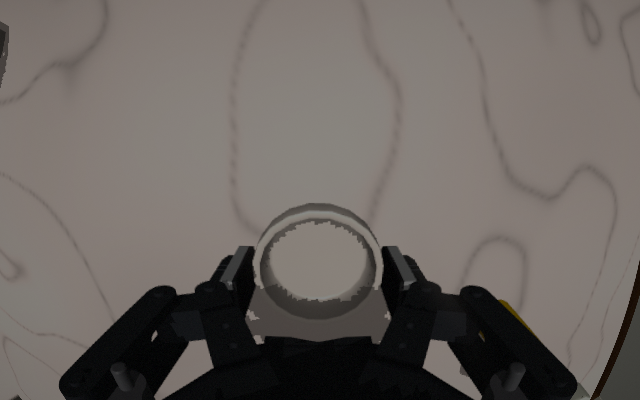

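```bash
python3 -m jog '[[[0,0,-0.06,0,0.5],[0,0,0,0,0.5],[0,0,0,0,0.5]]]'
python3 - <<'E'
from h import *
T=wT();T[2,3]=.015
for u in((253,262),(382,262),(317,204)):print((np.linalg.inv(T)@np.r_[pix('wrist',*u,.026,T),1])[:3])
E
```

```text
time: 4.1
ee_pos: [0.6529, 0.168, 0.0112]
tcp_rot: [-180.0, 0.0, 75.3]
wrist_force: [-0.9, 0.3, -1.0]
opening: 0.0628
grasp_force: 33.2
[ 0.00327083 -0.03154456 -0.0109968 ]
[ 0.0031842   0.03088004 -0.01100343]
[ 0.03251433 -0.00050377 -0.01100146]
```

```bash
python3 -m jog '[[[-0.1,-0.4,0,0,0.5],[-0.1,-0.4,0,0,0.5],[-0.1,-0.4,0,0,0.5],[-0.1,-0.4,0,0,0.5],[-0.08,-0.3,0,0,0.5],[0,0,0,0,0.5]]]'; python3 -m jog '[[[-0.05,-0.18,0,0,0.5],[-0.03,-0.11,0,0,0.5],[0,0,0,0,0.5],[0,0,0,0,0.5]]]'
python3 - <<'E'
from h import *
crop(camera('side'),260,110,460,260,4,'s3.png');print(wT()[:3,3])
E
```

```text
time: 4.7
ee_pos: [0.6285, 0.0704, 0.0115]
tcp_rot: [180.0, 0.0, 75.1]
wrist_force: [0.3, 0.4, -0.8]
opening: 0.0622
grasp_force: 33.2
time: 5.1
ee_pos: [0.6251, 0.0587, 0.0113]
tcp_rot: [180.0, -0.0, 75.3]
wrist_force: [0.2, 0.3, -0.9]
opening: 0.0626
grasp_force: 33.2
[0.62509368 0.05885425 0.01126324]
```

View pics/s3.png

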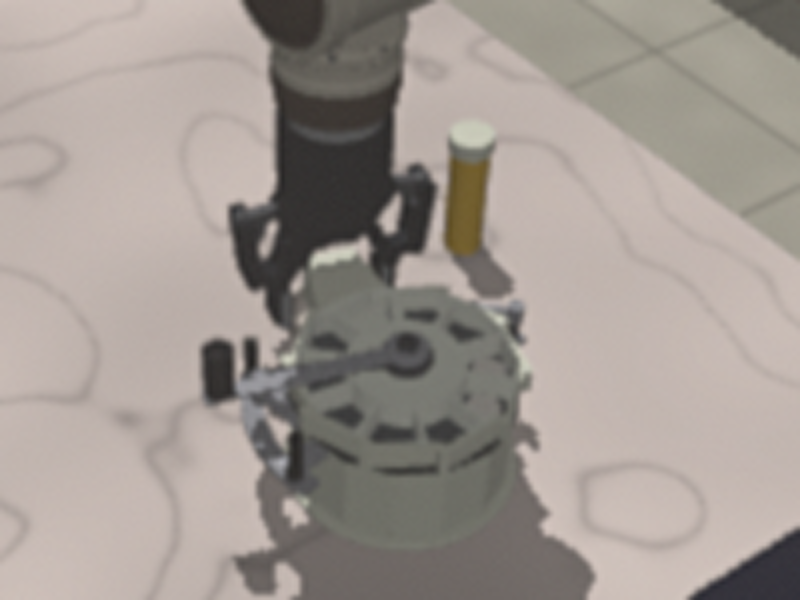

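The gripper is holding the dish under the spout and nothing touches the drum. Next: lower, release and back out.

```bash
python3 -m jog '[[[0,0,-0.04,0,0.5],[0,0,-0.04,0,0.5],[0,0,0,0,0.5],[0,0,0,0,0.8],[0,0,0,0,1],[0,0,0,0,1],[0,0,0,0,1],[0,0,0,0,1]]]'; python3 -m jog '[[[0.08,0.3,0.0,0,1],[0.13,0.5,0.04,0,1],[0.2,0.8,0.1,0,1],[0.2,0.8,0.4,0,1],[0,0,1,0,1],[0,0,1,0,1],[0,0,1,0,1],[0,0,0.7,0,1]]]'
python3 - <<'E'
from h import *
a=camera('wrist')[:];b=camera('side')[120:200,300:420];c=camera('scene')[210:290,260:380]
cv2.imwrite('pics/w4.png',a)
cv2.imwrite('pics/m4.png',np.clip(1.3*np.hstack([cv2.resize(b,None,fx=3.3,fy=3.3,interpolation=2),cv2.resize(c,None,fx=3.3,fy=3.3,interpolation=2)]),0,255).astype('uint8'));print(wT()[:3,3])
E
```

```text
time: 5.95
ee_pos: [0.6249, 0.0585, 0.0071]
tcp_rot: [-180.0, 0.0, 75.3]
wrist_force: [0.8, -0.3, -0.4]
opening: 0.0852
grasp_force: 0.0
time: 6.75
ee_pos: [0.6557, 0.1797, 0.2233]
tcp_rot: [179.8, -0.1, 75.3]
wrist_force: [0.6, 0.7, -0.2]
opening: 0.0852
grasp_force: 0.0
[0.65655435 0.17967594 0.22250177]
```

View pics/m4.png

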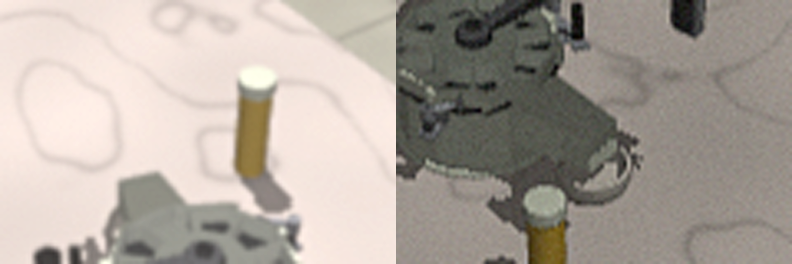

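Run:
```python
from h import *
print(sensors.get_obs()['q'])
T=wT();print('spout',proj('wrist',[.6236,.0555,.029]),proj('wrist',[.6244,.0588,.022]), proj('scene',[.6244,.0588,.022]))
T0=np.eye(4);T0[:3,:3]=R.from_euler('xyz',[180,0,90],degrees=True).as_matrix();T0[:3,3]=[.5498,0,.2308]
c=np.array([.5923,-.0646])
for n,u,z in(('p1',(220+162/2.5,100+250/2.5),.1),('p2',(220+125/2.5,100+425/2.5),.1),('knob',(238,237),.137),('knobbase',(220+66/2.5,100+322/2.5),.101)):
    d=pix('wrist',*u,z,T0)[:2]-c;print(n,d+c,np.hypot(*d),np.degrees(np.arctan2(d[1],d[0])))
```

```text
[1.53015506e+01 2.38038653e+01 3.17453942e+01 9.76340450e+01
 8.51136971e-03 1.19978777e+02]
spout [316.94858816 281.62557668] [316.87824725 276.5473611 ] [319.79250521 258.59039689]
p1 [ 0.51926268 -0.00548495] 0.09396296094979163 141.01393523207815
p2 [ 0.50139053 -0.07873517] 0.09200181573902486 -171.16206406904766
knob [ 0.48214216 -0.02748026] 0.11624381891155651 161.3777979826334
knobbase [ 0.48108994 -0.03383415] 0.11538723693181087 164.5360938597018
```

```bash
python3 -m jog '[[[-0.2,-0.23,0,0.96,0.7],[-0.2,-0.23,0,0.96,0.7],[-0.2,-0.23,0,0.96,0.7],[-0.2,-0.23,0,0.96,0.7],[-0.2,-0.23,0,0.96,0.7],[-0.2,-0.23,0,0.96,0.7]]]' 20 >/dev/null; python3 -m jog '[[[-0.2,-0.23,0,0.96,0.7],[-0.2,-0.23,0,0.96,0.7],[-0.2,-0.23,0,0.96,0.7],[-0.2,-0.23,0,0.96,0.7],[-0.2,-0.23,0,0.96,0.7],[-0.2,-0.23,0,0.96,0.7]]]'>/dev/null;  python3 -m jog '[[[-0.2,-0.23,0,0.96,0.7],[-0.2,-0.23,0,0.96,0.7],[-0.2,-0.23,0,0.96,0.7],[-0.2,-0.23,0,0.96,0.7],[-0.2,-0.23,0,0.96,0.7],[-0.2,-0.23,0,0.96,0.7],[0,0,0,0,0.7],[0,0,0,0,0.7]]]'
python3 - <<'E'
from h import *
im=camera('wrist');cv2.imwrite('pics/w5.png',im);print(wT()[:3,3],proj('wrist',[.4805,-.027,.137]))
g=im.max(2)
E
```

```text
time: 8.9
ee_pos: [0.4755, -0.0282, 0.2185]
tcp_rot: [180.0, -0.0, 161.6]
wrist_force: [0.1, -0.5, -0.1]
opening: 0.0597
grasp_force: 0.0
[ 0.47572832 -0.02801893  0.21861771] [320.04325155 215.11853024]
```

Run:
```python
from h import *
g=cv2.imread('pics/w5.png').max(2)
for r in range(170,290,6):print(r,' '.join('%3d'%g[r,c] for c in range(260,384,6)))
```

```text
170 146 141 133 140 149 151 151 152 152 151 151 151 151 151 147 143 143 143 143 138 133
176 133 127 109 134 150 151 152 152 152 152 153 150 150 151 152 152 153 151 150 147 144
182  97  94  89 117 150 151 151 152 153 152 152 151 151 151 152 152 153 152 151 148 145
188  95  91  92 122 150 150 152 152 152 152 152 151 151 150 151 152 153 152 151 144 137
194 145 140  89  97 150 151 151 145  40  52 152 151 150 150 151 152 152 153 146 134 141
200 150 130  91  94  97  97  96  32  28  20  22 152 151 150 151 152 152 152 136 147 150
206  96  96  95  88  96  96  95  31  31  30  20  83  91 150 150 151 152 150 134 149 150
212  95  95  95  88  80  69  70  34  27  27  26 112 116 112 115  92 144 135 144 150 150
218 151  95  82 112 117  75  71  33  28  29  23  40  83  69  71  39  34 102 150 149 149
224 105  67  39  80 112  89  93  56  25  27  50  50  68  68  80  36  26 113 152 151 150
230  92  61  37 106 113  69  68  67 120 120  90 111  73 114 112  81  35 144 153 151 151
236  92  37  39  86  69  67  58  63 118 119  64  49  66  64 108  84  47 153 152 151 150
242  92  90  93  67  67  67  69  50 109 119  80  50  66  66  82  83  91 119 141 151 151
248  92  92  64  63  62 142 152  79 105 119  99  50 153 153 153  58  39  91 144  89  12
254  92  86  32  66 146  66  42  42 101 119  92  50  37  36 116 121  86  55  82  74   7
260  89  54  62 135  52  43  43  41  83 118 107  51  37  42  81  56 137 123  85  71   6
266 127  68  99  73  45  41  42  41  52 118 115  51  37  70  79  38  39  56 153 108  12
272 153  57  41  91  73  53  41  66  69 117 112  51  74  95  36  36  38  37  38 153  10
278  88  38  38  38  98  74  74  76  85 117 114  62  74  76  42  37  36  74  74 106   6
284  78  37  38  38  39 100 147 152 100 116  96 119 153 152  72  76  74  75  98  99  11
```

```bash
python3 -m jog '[[[0.07,-0.08,-0.3,0.5,0.7],[0,0,-0.6,0,0.7],[0,0,-0.6,0,0.7],[0,0,-0.5,0,0.7],[0,0,-0.13,0,0.7],[0,0,0,0,0.5],[0,0,0,0,0.4],[0,0,0,0,0.3]]]'; python3 -m jog '[[[0,0,0,0,0.3],[0,0,0,0,0.28],[0,0,0,0,0.28]]]'
python3 - <<'E'
from h import *
im=camera('wrist');cv2.imwrite('pics/w6.png',im)
g=im.max(2)
for r in range(200,320,8):print(r,' '.join('%3d'%g[r,c] for c in range(250,390,6)))
E
```

```text
time: 9.75
ee_pos: [0.4798, -0.0325, 0.1143]
tcp_rot: [180.0, 0.1, 164.2]
wrist_force: [0.4, -0.4, 0.0]
opening: 0.0258
grasp_force: 0.0
time: 10.05
ee_pos: [0.4792, -0.0325, 0.1132]
tcp_rot: [180.0, 0.0, 164.2]
wrist_force: [0.7, 0.1, -0.4]
opening: 0.0238
grasp_force: 0.0
200  89  84  92  96  99 152 152 153 154 153 154 154 154 154 153 153 154 154 154 155 154 154 153 153
208  84  85  94  98  98 152 152 153 153 153 154 154 154 154 153 152 153 154 154 154 155 154 154 154
216  87  84  93  96  96 152 152 152 153 153 154 153 154 154 154 153 152 153 154 154 154 154 154 152
224  91  87  86  95  96  97  97  96  96  95  95  95 148 153 154 153 153 153 154 155 155 154 154 145
232  93  92  84  90  95  95  96  95  95  72  68  79  67  94  94 153 153 153 154 154 154 154 152 135
240  92  93  91  85  93  95 151 152 148  26  23  20  19  16  94  93 153 154 153 154 154 152 140 141
248  92  94  92  81  70  51  52  28  27  25  21  18  16  14 114  64  22  51 130 134 143 137 144 149
256  86  61 113  22  24  50  45  24  22  24  20  18  14  12  65 116  18  50  51  18  14  75 153 152
264  11  16  18  17  45  47  20  17  21  21  18  21  16  15  17  89  11  46  48  18  15  10 112  95
272  14  15  12  14  46  47  18  20  19  20  19  17  14  13   8  45   5  34  46  38  12  13 113 153
280   7  12   7  13  16  63  20  14  17  16  14  11  14  11  10  45   8  41  13  15  10  11  12 153
288  10  10  12  14  10  13  17  12  15  13  12  11  11  10 110 105   7  11  11  11  13   8   9  10
296   6  13   8  15   9  15  18  37  64  58  25   9  79  48  49  48   4   9  13  14  10   9  10   9
304   6   9   7  13  11   9  16  73  63  65 117 121 104  50  49  59   6   7   7   7   8  10   6   7
312   8  12  11  13   9   9  18  41  98  99 117 119 113  49  49  26   7   8  15   6  11  10   8   8
```

```bash
cat > ok.py <<'E'
import sys
from h import *
o=sensors.get_obs();d=o['ee_pos'][:2]-[.5923,-.0646];a=np.arctan2(d[1],d[0])
ft=o['wrist_force'][:2]@[-np.sin(a),np.cos(a)];fr=o['wrist_force'][:2]@[np.cos(a),np.sin(a)]
print('t%.2f ang %.1f r %.1f yaw %.1f Ft %.1f Fr %.1f fz %.1f'%(o['time'],np.degrees(a),1e3*np.hypot(*d),o['tcp_rot'][2],ft,fr,o['wrist_force'][2]))
sys.exit(abs(ft)>float(sys.argv[1]))
E
python3 - <<'E'
from h import *
cv2.imwrite('pics/sref.png',camera('scene'))
E
k(){ python3 ok.py 4; }
python3 -m jog '[[[0.02,0.063,0,-0.32,0.28],[0.02,0.063,0,-0.32,0.28],[0,0,0,0,0.28],[0,0,0,0,0.28]]]' >/dev/null; k &&
python3 -m jog '[[[0.01,0.028,0,-0.15,0.28],[0,0,0,0,0.28]]]' >/dev/null && k &&
python3 -m jog '[[[0.01,0.028,0,-0.15,0.28],[0,0,0,0,0.28]]]' >/dev/null && k &&
python3 -m jog '[[[0.011,0.028,0,-0.15,0.28],[0,0,0,0,0.28]]]' >/dev/null && k &&
python3 -m jog '[[[0.011,0.028,0,-0.15,0.28],[0,0,0,0,0.28]]]' >/dev/null && k &&
python3 -m jog '[[[0.012,0.028,0,-0.15,0.28],[0,0,0,0,0.28]]]' >/dev/null && k &&
python3 -m jog '[[[0.012,0.027,0,-0.15,0.28],[0,0,0,0,0.28]]]' >/dev/null && k &&
python3 -m jog '[[[0.013,0.027,0,-0.15,0.28],[0,0,0,0,0.28]]]' >/dev/null && k &&
python3 -m jog '[[[0.013,0.027,0,-0.15,0.28],[0,0,0,0,0.28]]]' >/dev/null && k &&
python3 -m jog '[[[0.013,0.027,0,-0.15,0.28],[0,0,0,0,0.28]]]' >/dev/null && k &&
python3 -m jog '[[[0.013,0.027,0,-0.15,0.28],[0,0,0,0,0.28]]]' >/dev/null && k
```

```text
t10.55 ang 161.0 r 117.8 yaw 161.1 Ft 0.3 Fr 0.2 fz 1.2False
```

```bash
sed -i 's/sys.exit(abs/sys.exit(int(abs/; s/\[1\])))*$/&/' ok.py; sed -i '$ s/.*/sys.exit(int(abs(ft)>float(sys.argv[1])))/' ok.py
k(){ python3 ok.py 4; }
k &&
python3 -m jog '[[[0.01,0.028,0,-0.15,0.28],[0,0,0,0,0.28]]]' >/dev/null && k &&
python3 -m jog '[[[0.01,0.028,0,-0.15,0.28],[0,0,0,0,0.28]]]' >/dev/null && k &&
python3 -m jog '[[[0.011,0.028,0,-0.15,0.28],[0,0,0,0,0.28]]]' >/dev/null && k &&
python3 -m jog '[[[0.011,0.028,0,-0.15,0.28],[0,0,0,0,0.28]]]' >/dev/null && k &&
python3 -m jog '[[[0.012,0.028,0,-0.15,0.28],[0,0,0,0,0.28]]]' >/dev/null && k &&
python3 -m jog '[[[0.012,0.027,0,-0.15,0.28],[0,0,0,0,0.28]]]' >/dev/null && k &&
python3 -m jog '[[[0.013,0.027,0,-0.15,0.28],[0,0,0,0,0.28]]]' >/dev/null && k &&
python3 -m jog '[[[0.013,0.027,0,-0.15,0.28],[0,0,0,0,0.28]]]' >/dev/null && k &&
python3 -m jog '[[[0.013,0.027,0,-0.15,0.28],[0,0,0,0,0.28]]]' >/dev/null && k &&
python3 -m jog '[[[0.013,0.027,0,-0.15,0.28],[0,0,0,0,0.28]]]' >/dev/null && k
```

```text
t10.55 ang 161.0 r 117.8 yaw 161.1 Ft 0.3 Fr 0.2 fz 1.2
t10.75 ang 160.2 r 117.8 yaw 160.2 Ft 0.8 Fr -0.0 fz 0.9
t10.95 ang 159.5 r 117.7 yaw 159.5 Ft 0.1 Fr -0.2 fz -0.3
t11.15 ang 158.7 r 117.7 yaw 158.7 Ft -0.8 Fr 0.2 fz 0.4
t11.35 ang 158.0 r 117.7 yaw 158.0 Ft -0.2 Fr -0.6 fz -0.4
t11.55 ang 157.2 r 117.7 yaw 157.2 Ft -0.4 Fr 0.4 fz 0.6
t11.75 ang 156.5 r 117.7 yaw 156.5 Ft -0.1 Fr -0.6 fz -0.0
t11.95 ang 155.8 r 117.7 yaw 155.7 Ft -0.2 Fr -0.9 fz -0.0
t12.15 ang 155.1 r 117.6 yaw 155.0 Ft -1.0 Fr 0.7 fz 1.2
t12.35 ang 154.3 r 117.6 yaw 154.2 Ft -0.2 Fr 0.5 fz 0.1
t12.55 ang 153.6 r 117.6 yaw 153.5 Ft -0.3 Fr -0.1 fz -0.3
```

```bash
k(){ python3 ok.py 4; }
k &&
python3 -m jog '[[[0.014,0.027,0,-0.15,0.28],[0,0,0,0,0.28]]]' >/dev/null && k &&
python3 -m jog '[[[0.014,0.027,0,-0.15,0.28],[0,0,0,0,0.28]]]' >/dev/null && k &&
python3 -m jog '[[[0.014,0.027,0,-0.15,0.28],[0,0,0,0,0.28]]]' >/dev/null && k &&
python3 -m jog '[[[0.014,0.026,0,-0.15,0.28],[0,0,0,0,0.28]]]' >/dev/null && k &&
python3 -m jog '[[[0.015,0.026,0,-0.15,0.28],[0,0,0,0,0.28]]]' >/dev/null && k &&
python3 -m jog '[[[0.015,0.026,0,-0.15,0.28],[0,0,0,0,0.28]]]' >/dev/null && k &&
python3 -m jog '[[[0.016,0.026,0,-0.15,0.28],[0,0,0,0,0.28]]]' >/dev/null && k &&
python3 -m jog '[[[0.016,0.025,0,-0.15,0.28],[0,0,0,0,0.28]]]' >/dev/null && k &&
python3 -m jog '[[[0.017,0.025,0,-0.15,0.28],[0,0,0,0,0.28]]]' >/dev/null && k &&
python3 -m jog '[[[0.017,0.025,0,-0.15,0.28],[0,0,0,0,0.28]]]' >/dev/null && k &&
python3 -m jog '[[[0.017,0.025,0,-0.15,0.28],[0,0,0,0,0.28]]]' >/dev/null && k &&
python3 -m jog '[[[0.018,0.024,0,-0.15,0.28],[0,0,0,0,0.28]]]' >/dev/null && k &&
python3 -m jog '[[[0.018,0.024,0,-0.15,0.28],[0,0,0,0,0.28]]]' >/dev/null && k &&
python3 -m jog '[[[0.018,0.024,0,-0.15,0.28],[0,0,0,0,0.28]]]' >/dev/null && k
```

```text
t12.55 ang 153.6 r 117.6 yaw 153.5 Ft -0.3 Fr -0.1 fz -0.3
t12.75 ang 152.9 r 117.6 yaw 152.7 Ft 0.8 Fr -0.2 fz -0.0
t12.95 ang 152.4 r 117.5 yaw 151.9 Ft 5.6 Fr -1.2 fz 0.8
```

Contact with the return stop is felt at about 152.5°. Next is the working swing.

```bash
k(){ python3 ok.py 7; }
python3 -m jog '[[[-0.046,-0.092,0,0.5,0.28],[-0.041,-0.094,0,0.5,0.28],[-0.037,-0.096,0,0.5,0.28],[-0.033,-0.097,0,0.5,0.28],[-0.029,-0.098,0,0.5,0.28],[-0.025,-0.1,0,0.5,0.28],[-0.02,-0.101,0,0.5,0.28]]]' >/dev/null; k &&
python3 -m jog '[[[-0.016,-0.101,0,0.5,0.28],[-0.011,-0.102,0,0.5,0.28],[-0.007,-0.103,0,0.5,0.28],[-0.002,-0.103,0,0.5,0.28],[0.002,-0.103,0,0.5,0.28],[0.006,-0.103,0,0.5,0.28],[0.011,-0.102,0,0.5,0.28],[0,0,0,0,0.28]]]' >/dev/null ; k &&
python3 -m jog '[[[0.004,-0.03,0,0.15,0.28],[0,0,0,0,0.28]]]' >/dev/null && k &&
python3 -m jog '[[[0.004,-0.03,0,0.15,0.28],[0,0,0,0,0.28]]]' >/dev/null && k &&
python3 -m jog '[[[0.005,-0.03,0,0.15,0.28],[0,0,0,0,0.28]]]' >/dev/null && k &&
python3 -m jog '[[[0.005,-0.03,0,0.15,0.28],[0,0,0,0,0.28]]]' >/dev/null && k &&
python3 -m jog '[[[0.005,-0.03,0,0.15,0.28],[0,0,0,0,0.28]]]' >/dev/null && k &&
python3 -m jog '[[[0.006,-0.03,0,0.15,0.28],[0,0,0,0,0.28]]]' >/dev/null && k &&
python3 -m jog '[[[0.006,-0.03,0,0.15,0.28],[0,0,0,0,0.28]]]' >/dev/null && k &&
python3 -m jog '[[[0.006,-0.03,0,0.15,0.28],[0,0,0,0,0.28]]]' >/dev/null && k &&
python3 -m jog '[[[0.007,-0.03,0,0.15,0.28],[0,0,0,0,0.28]]]' >/dev/null && k
```

```text
t13.65 ang 169.3 r 117.8 yaw 169.7 Ft -3.9 Fr 3.2 fz 1.0
t14.45 ang -172.9 r 117.6 yaw -173.0 Ft -3.0 Fr 2.5 fz 0.4
t14.65 ang -172.2 r 117.6 yaw -172.2 Ft -3.6 Fr 3.5 fz 0.0
t14.85 ang -171.3 r 117.5 yaw -171.5 Ft -4.7 Fr 3.4 fz -1.4
t15.05 ang -170.5 r 117.4 yaw -170.8 Ft -3.9 Fr 3.3 fz -1.4
t15.25 ang -169.7 r 117.4 yaw -170.0 Ft -3.3 Fr 2.0 fz -2.8
t15.45 ang -168.9 r 117.4 yaw -169.2 Ft -2.5 Fr 1.7 fz -1.7
t15.65 ang -168.1 r 117.4 yaw -168.5 Ft -1.8 Fr 2.2 fz -1.4
t15.85 ang -167.4 r 117.4 yaw -167.7 Ft -1.6 Fr 1.1 fz -1.0
t16.05 ang -166.7 r 117.4 yaw -167.0 Ft -2.7 Fr 1.0 fz -2.1
t16.25 ang -166.2 r 117.3 yaw -166.2 Ft -6.3 Fr 0.1 fz -0.6
```

Working stop at about 193.8°. Now the return swing.

```bash
k(){ python3 ok.py 4; }
python3 -m jog '[[[-0.022,0.1,0,-0.5,0.28],[-0.018,0.101,0,-0.5,0.28],[-0.013,0.102,0,-0.5,0.28],[-0.009,0.102,0,-0.5,0.28],[-0.005,0.103,0,-0.5,0.28],[0,0.103,0,-0.5,0.28],[0.004,0.103,0,-0.5,0.28],[0.009,0.102,0,-0.5,0.28]]]' >/dev/null; python3 ok.py 9 &&
python3 -m jog '[[[0.013,0.102,0,-0.5,0.28],[0.018,0.101,0,-0.5,0.28],[0.022,0.1,0,-0.5,0.28],[0.026,0.099,0,-0.5,0.28],[0.031,0.098,0,-0.5,0.28],[0.035,0.097,0,-0.5,0.28],[0.039,0.095,0,-0.5,0.28],[0,0,0,0,0.28]]]' >/dev/null ; k &&
python3 -m jog '[[[0.013,0.028,0,-0.15,0.28],[0,0,0,0,0.28]]]' >/dev/null && k &&
python3 -m jog '[[[0.013,0.028,0,-0.15,0.28],[0,0,0,0,0.28]]]' >/dev/null && k &&
python3 -m jog '[[[0.013,0.027,0,-0.15,0.28],[0,0,0,0,0.28]]]' >/dev/null && k &&
python3 -m jog '[[[0.013,0.027,0,-0.15,0.28],[0,0,0,0,0.28]]]' >/dev/null && k &&
python3 -m jog '[[[0.014,0.027,0,-0.15,0.28],[0,0,0,0,0.28]]]' >/dev/null && k &&
python3 -m jog '[[[0.014,0.027,0,-0.15,0.28],[0,0,0,0,0.28]]]' >/dev/null && k
python3 - <<'E'
from h import *
im=camera('scene');cv2.imwrite('pics/s7.png',im);r=cv2.imread('pics/sref.png')
d=cv2.absdiff(im,r).max(2);print('dish diff',d[245:275,300:345].max(),(d[245:275,300:345]>30).sum())
s=camera('side');cv2.imwrite('pics/sd7.png',s)
for n,i in(('side0',cv2.imread('pics/side0.png')),('now',s)):
    print(n,[int(i[int(round(v)),int(round(u))].max()) for a in range(-120,120,6) for u,v in [proj('side',[.5923+.053*np.cos(np.radians(a)),-.0646+.053*np.sin(np.radians(a)),.0765])]])
E
```

```text
t17.05 ang 174.1 r 116.6 yaw 173.6 Ft 1.7 Fr -1.3 fz -0.3
t17.85 ang 156.3 r 116.6 yaw 156.2 Ft 0.3 Fr -0.2 fz 0.6
t18.05 ang 155.7 r 117.0 yaw 155.5 Ft 0.0 Fr 0.2 fz 0.2
t18.25 ang 154.9 r 117.2 yaw 154.7 Ft 0.6 Fr -0.2 fz -0.1
t18.45 ang 154.1 r 117.2 yaw 154.0 Ft 0.1 Fr -0.2 fz -0.5
t18.65 ang 153.3 r 117.3 yaw 153.2 Ft -0.2 Fr -0.1 fz -0.2
t18.85 ang 152.7 r 117.3 yaw 152.5 Ft 1.0 Fr 0.3 fz 0.4
t19.05 ang 152.2 r 117.3 yaw 151.7 Ft 5.1 Fr -2.1 fz 0.5
dish diff 14 0
side0 [95, 110, 67, 70, 58, 62, 107, 110, 114, 117, 118, 118, 118, 119, 120, 118, 119, 117, 119, 119, 119, 70, 60, 66, 109, 156, 127, 150, 110, 134, 136, 131, 147, 122, 121, 112, 109, 98, 62, 65]
now [99, 100, 57, 70, 69, 108, 112, 92, 64, 62, 83, 120, 119, 119, 120, 101, 97, 119, 120, 120, 119, 79, 64, 110, 118, 140, 125, 151, 110, 137, 151, 130, 148, 120, 115, 110, 90, 61, 76, 119]
```

The wheel turned about 30° and nothing has dropped yet, as expected. Second working swing and return:

```bash
cat > st.py <<'E'
from h import *
im=camera('scene');r=cv2.imread('pics/sref.png')
d=cv2.absdiff(im,r).max(2)[245:275,300:345];print('dish diff',d.max(),(d>30).sum())
s=camera('side');print([int(s[int(round(v)),int(round(u))].max()) for a in range(-120,120,6) for u,v in [proj('side',[.5923+.053*np.cos(np.radians(a)),-.0646+.053*np.sin(np.radians(a)),.0765])]])
E
k(){ python3 ok.py $1; }
python3 -m jog '[[[-0.046,-0.092,0,0.5,0.28],[-0.041,-0.094,0,0.5,0.28],[-0.037,-0.096,0,0.5,0.28],[-0.033,-0.097,0,0.5,0.28],[-0.029,-0.098,0,0.5,0.28],[-0.025,-0.1,0,0.5,0.28],[-0.02,-0.101,0,0.5,0.28]]]' >/dev/null; k 9 &&
python3 -m jog '[[[-0.016,-0.101,0,0.5,0.28],[-0.011,-0.102,0,0.5,0.28],[-0.007,-0.103,0,0.5,0.28],[-0.002,-0.103,0,0.5,0.28],[0.002,-0.103,0,0.5,0.28],[0.006,-0.103,0,0.5,0.28],[0.011,-0.102,0,0.5,0.28],[0.012,-0.08,0,0.4,0.28]]]' >/dev/null ; k 9 &&
python3 -m jog '[[[0.005,-0.03,0,0.15,0.28],[0,0,0,0,0.28]]]' >/dev/null && k 7 &&
python3 -m jog '[[[0.005,-0.03,0,0.15,0.28],[0,0,0,0,0.28]]]' >/dev/null && k 6 &&
python3 -m jog '[[[0.006,-0.03,0,0.15,0.28],[0,0,0,0,0.28]]]' >/dev/null && k 6 &&
python3 -m jog '[[[0.006,-0.03,0,0.15,0.28],[0,0,0,0,0.28]]]' >/dev/null && k 6 &&
python3 -m jog '[[[0.006,-0.03,0,0.15,0.28],[0,0,0,0,0.28]]]' >/dev/null && k 6 &&
python3 -m jog '[[[0.007,-0.03,0,0.15,0.28],[0,0,0,0,0.28]]]' >/dev/null && k 6
python3 st.py
```

```text
t19.85 ang 169.2 r 117.5 yaw 169.4 Ft -3.7 Fr 3.1 fz 1.2
t20.65 ang -171.3 r 117.4 yaw -171.1 Ft -3.1 Fr 2.1 fz 0.6
t20.85 ang -170.3 r 117.1 yaw -170.5 Ft -3.2 Fr 2.1 fz -1.1
t21.05 ang -169.5 r 117.0 yaw -169.7 Ft -3.3 Fr 2.2 fz -0.7
t21.25 ang -168.6 r 116.8 yaw -169.0 Ft -4.3 Fr 2.1 fz -1.2
t21.45 ang -167.8 r 116.7 yaw -168.2 Ft -2.3 Fr 2.4 fz -1.3
t21.65 ang -167.0 r 116.7 yaw -167.5 Ft -1.5 Fr 0.4 fz -1.4
t21.85 ang -166.4 r 116.6 yaw -166.7 Ft -5.2 Fr 0.8 fz -1.4
dish diff 15 0
[98, 99, 57, 71, 67, 107, 112, 90, 64, 61, 84, 121, 121, 118, 92, 61, 100, 123, 121, 119, 120, 75, 63, 109, 124, 159, 148, 161, 111, 139, 155, 133, 149, 121, 116, 110, 89, 61, 60, 58]
```

```bash
k(){ python3 ok.py $1; }
python3 -m jog '[[[0.004,-0.015,0,0.1,0.28],[0,0,0,0,0.28]]]' >/dev/null; k 20
python3 -m jog '[[[-0.022,0.1,0,-0.5,0.28],[-0.018,0.101,0,-0.5,0.28],[-0.013,0.102,0,-0.5,0.28],[-0.009,0.102,0,-0.5,0.28],[-0.005,0.103,0,-0.5,0.28],[0,0.103,0,-0.5,0.28],[0.004,0.103,0,-0.5,0.28],[0.009,0.102,0,-0.5,0.28]]]' >/dev/null; k 9 &&
python3 -m jog '[[[0.013,0.102,0,-0.5,0.28],[0.018,0.101,0,-0.5,0.28],[0.022,0.1,0,-0.5,0.28],[0.026,0.099,0,-0.5,0.28],[0.031,0.098,0,-0.5,0.28],[0.035,0.097,0,-0.5,0.28],[0.039,0.095,0,-0.5,0.28],[0,0,0,0,0.28]]]' >/dev/null ; k 4 &&
python3 -m jog '[[[0.013,0.028,0,-0.15,0.28],[0,0,0,0,0.28]]]' >/dev/null && k 4 &&
python3 -m jog '[[[0.013,0.028,0,-0.15,0.28],[0,0,0,0,0.28]]]' >/dev/null && k 4 &&
python3 -m jog '[[[0.013,0.027,0,-0.15,0.28],[0,0,0,0,0.28]]]' >/dev/null && k 4 &&
python3 -m jog '[[[0.013,0.027,0,-0.15,0.28],[0,0,0,0,0.28]]]' >/dev/null && k 4 &&
python3 -m jog '[[[0.014,0.027,0,-0.15,0.28],[0,0,0,0,0.28]]]' >/dev/null && k 4 &&
python3 -m jog '[[[0.014,0.027,0,-0.15,0.28],[0,0,0,0,0.28]]]' >/dev/null && k 4
python3 st.py
```

```text
t22.15 ang -166.2 r 116.6 yaw -166.2 Ft -6.3 Fr 1.3 fz -0.5
t22.95 ang 174.1 r 115.9 yaw 173.6 Ft 0.5 Fr 0.1 fz 0.4
t23.75 ang 156.1 r 116.0 yaw 156.2 Ft -0.3 Fr -0.7 fz 0.1
t23.95 ang 155.5 r 116.5 yaw 155.5 Ft -0.2 Fr -0.2 fz -0.4
t24.15 ang 154.7 r 116.7 yaw 154.7 Ft 0.2 Fr -0.3 fz -0.2
t24.35 ang 153.9 r 116.7 yaw 154.0 Ft -0.6 Fr 0.4 fz -0.6
t24.55 ang 153.2 r 116.8 yaw 153.2 Ft -0.7 Fr 0.7 fz -0.1
t24.75 ang 152.6 r 116.7 yaw 152.5 Ft 2.6 Fr -0.7 fz -0.4
t24.95 ang 152.1 r 116.7 yaw 151.7 Ft 6.3 Fr -1.1 fz 0.9
dish diff 13 0
[96, 99, 56, 70, 68, 107, 111, 92, 63, 63, 84, 120, 120, 116, 91, 62, 98, 121, 119, 119, 119, 77, 65, 109, 122, 157, 147, 159, 109, 137, 152, 131, 148, 121, 116, 109, 88, 60, 77, 121]
```

Both stops were reached again. Third working swing, checking the dish along the way:

```bash
k(){ python3 ok.py $1; }
python3 -m jog '[[[-0.046,-0.092,0,0.5,0.28],[-0.041,-0.094,0,0.5,0.28],[-0.037,-0.096,0,0.5,0.28],[-0.033,-0.097,0,0.5,0.28],[-0.029,-0.098,0,0.5,0.28],[-0.025,-0.1,0,0.5,0.28],[-0.02,-0.101,0,0.5,0.28]]]' >/dev/null; k 9 &&
python3 -m jog '[[[-0.016,-0.101,0,0.5,0.28],[-0.011,-0.102,0,0.5,0.28],[-0.007,-0.103,0,0.5,0.28],[-0.002,-0.103,0,0.5,0.28],[0.002,-0.103,0,0.5,0.28],[0.006,-0.103,0,0.5,0.28],[0.011,-0.102,0,0.5,0.28],[0.012,-0.08,0,0.4,0.28]]]' >/dev/null ; python3 st.py; k 9 &&
python3 -m jog '[[[0.005,-0.03,0,0.15,0.28],[0,0,0,0,0.28]]]' >/dev/null && k 7 &&
python3 -m jog '[[[0.005,-0.03,0,0.15,0.28],[0,0,0,0,0.28]]]' >/dev/null && k 6 &&
python3 -m jog '[[[0.006,-0.03,0,0.15,0.28],[0,0,0,0,0.28]]]' >/dev/null && k 6 &&
python3 -m jog '[[[0.006,-0.03,0,0.15,0.28],[0,0,0,0,0.28]]]' >/dev/null && k 6 &&
python3 -m jog '[[[0.006,-0.03,0,0.15,0.28],[0,0,0,0,0.28]]]' >/dev/null && k 6 &&
python3 -m jog '[[[0.007,-0.03,0,0.15,0.28],[0,0,0,0,0.28]]]' >/dev/null && k 5 && python3 -m jog '[[[0.004,-0.015,0,0.1,0.28],[0,0,0,0,0.28]]]' >/dev/null; k 20
python3 st.py
```

```text
t25.75 ang 169.0 r 116.9 yaw 169.4 Ft -3.9 Fr 3.3 fz 0.8
dish diff 17 0
[85, 71, 69, 78, 103, 109, 97, 65, 63, 86, 116, 120, 121, 82, 64, 77, 122, 122, 120, 93, 65, 67, 102, 115, 126, 159, 145, 151, 115, 141, 142, 130, 149, 121, 109, 114, 89, 69, 73, 61]
t26.65 ang -171.0 r 116.4 yaw -171.2 Ft -1.9 Fr 0.8 fz 0.1
t26.85 ang -170.3 r 116.4 yaw -170.5 Ft -3.1 Fr 3.2 fz -0.9
t27.05 ang -169.4 r 116.3 yaw -169.7 Ft -2.8 Fr 3.1 fz -0.3
t27.25 ang -168.5 r 116.2 yaw -169.0 Ft -2.5 Fr 2.1 fz -1.5
t27.45 ang -167.7 r 116.1 yaw -168.2 Ft -2.6 Fr 1.0 fz -0.9
t27.65 ang -167.0 r 116.0 yaw -167.5 Ft -1.6 Fr 1.1 fz -1.0
t27.85 ang -166.4 r 116.0 yaw -166.7 Ft -5.3 Fr 1.1 fz -1.2
t27.85 ang -166.4 r 116.0 yaw -166.7 Ft -5.3 Fr 1.1 fz -1.2
dish diff 49 8
[100, 81, 56, 71, 68, 109, 111, 90, 64, 61, 82, 121, 121, 118, 92, 61, 99, 121, 122, 118, 87, 59, 65, 109, 126, 159, 149, 161, 110, 138, 154, 130, 149, 122, 117, 110, 88, 60, 59, 57]
```

A change shows in the dish. I'll open the fingers, lift clear and look.

```bash
python3 -m jog '[[[-0.002,0.03,0,0,0.28],[-0.002,0.03,0,0,0.4],[0,0,0,0,0.5],[0,0,0,0,0.5],[0,0,0.4,0,0.5],[0,0,0.8,0,0.5],[0,0,0.8,0,0.5],[0,0,0.8,0,0.5]]]'; python3 -m jog '[[[0.7,0.1,0.3,-1,0.5],[0.8,0.2,0,-1,0.5],[0.8,0.2,0,-1,0.5],[0.8,0.2,0,-1,0.5],[0.8,0.2,0,-1,0.5],[0.8,0.2,0,-1,0.5],[0,0,0,0,0.5],[0,0,0,0,0.5]]]'
python3 - <<'E'
from h import *
w=camera('wrist');s=camera('scene');r=cv2.imread('pics/sref.png')
z=lambda i:cv2.resize(i[240:275,295:345],(400,280),interpolation=cv2.INTER_CUBIC)
a=np.vstack([np.hstack([z(r),z(s)]),cv2.resize(w[0:320],(640,320))[:,:640] if 0 else cv2.copyMakeBorder(w[80:400],0,0,80,80,cv2.BORDER_CONSTANT)])
cv2.imwrite('pics/fin.png',np.clip(a*1.3,0,255).astype('uint8'));print(wT()[:3,3])
for n,P in(('piv',[.5923,-.0646,.1]),('dish',[.6236,.0555,.022])):print(n,proj('wrist',P))
for n in range(6):
    t=np.radians(42-36*(n-2));print(round(np.degrees(t)),proj('wrist',[.5923+.053*np.cos(t),-.0646+.053*np.sin(t),.0765])+[80,200])
E
```

```text
time: 28.75
ee_pos: [0.479, -0.0892, 0.2544]
tcp_rot: [-180.0, 0.0, -166.8]
wrist_force: [1.3, -0.8, 1.1]
opening: 0.0428
grasp_force: 0.0
time: 29.55
ee_pos: [0.7132, -0.0344, 0.2651]
tcp_rot: [-179.9, -0.2, 163.6]
wrist_force: [-0.1, 0.3, 0.4]
opening: 0.0428
grasp_force: 0.0
[ 0.71172233 -0.03486759  0.26866389]
piv [254.32950395  81.84550925]
dish [366.39338124  84.65076209]
114 [375.95322205 251.74026724]
78 [387.75178825 278.77665572]
42 [380.66905992 308.10939268]
6 [357.77827539 328.10085381]
-30 [328.34266979 331.29560681]
-66 [303.53717541 317.00520806]
```

View pics/fin.png

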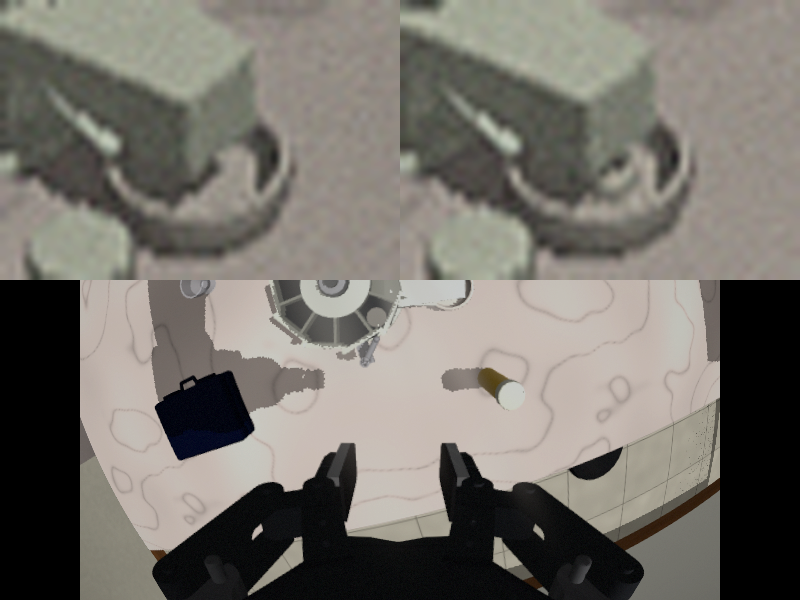

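The right-hand crop shows the tablet in the dish, just beyond the spout's end. In the wrist view only one tablet is left in the wheel, at (376,317), one pocket short of the opening, and the robot touches nothing.

```bash
python3 -c "
from workcell import ticket
print(ticket.job_done())"
```

```text
the job is handed in; nothing more can be done
None
```

The job is handed in: the small dish stands under the spout, the due tablet dropped into it on the third working swing, the next tablet is still in the wheel, and the arm is clear of everything (the hand-in gave no verdict).

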